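Line up reagent bottles by size on a staging strip

ROBOT

A 7-joint arm with a two-finger parallel gripper is mounted at the origin on a cart in front of the work surface, level with it; the furniture and walls round the work are solid. World frame = base frame: x ahead of the robot, y to its left, z up, the work surface at z = 0. Lengths are in m, angles in rad, forces in N, time in s.
With the tool pointing down it reaches from about 0.425 to 0.925 m from the base axis. Payload 6.8 kg.
Tool frame: the origin (TCP) lies at the centre of the arm's flange, where the gripper is bolted on; the fingertips stand 182 mm ahead of it and the grasp point (between the pads) lies 163 mm ahead of it; z points along the fingers, y is the direction in which the jaws open and shut (so a half turn about z gives the same grasp; the last joint's range is limited). The gripper opens to 88 mm and grips with 3 to 60 N. Pads are 20 mm wide; open, the fingers measure 115 mm over their backs; the gripper's body (75 mm by 178 mm) begins 61 mm behind the grasp point.
Start: joints at [1.089, 0.477, 0.022, 1.555, -0.011, 1.109, -0.083], TCP at [0.246, -0.628, 0.405] pointing down, gripper open.
Joint ranges: [-2.96, 2.96], [-0.34, 2.1], [-1.41, 1.46], [0.24, 2.44], [-1.37, 4.51], [0.17, 1.92], [-2.96, 2.96]. Speed limits (rad/s): [2.39, 2.39, 3.14, 3.14, 3.14, 3.14, 3.14].

INTERFACE

Orientations are given as a rotation vector (axis times angle).
In Python, from plant import monitor, vision, job gives the robot as it stands. The module is installed in compiled form; this text tells all that it offers.
- The arm moves only by the tool drive_tool, never from a script. Its argument "steps" is a list that holds one entry, the list of rows, each a list of 7 numbers: the shift along the world's x, y, z in m, then the turn, a rotation vector about the world's x, y, z in degrees, then the closure, from -1 (fully open) to 1 (shut). In form: [[[dx, dy, dz, wx, wy, wz, gripper], ...]]. A call has 1 to 20 rows; each row shifts and turns the commanded pose from where the row before left it; what a row does not reach is not made up. A row lasts 1/8 s, in which the tool goes at most 62.5 mm and 10.7 degrees, less where a joint would pass 70% of its speed; a pose out of reach is approached as far as the arm can. A call with a gripper value outside its range is refused whole. The fingers move at their own pace and stop on an object; the grip force is fixed at half the most. Time passes only in rows, so rows that do not move let the fingers close. It gives the time, the measured TCP pose, the force and the opening at its end, in the units of the state.
- monitor.get_obs(): the state, without advancing time (a new reading comes with each control period).
- vision.snapshot(name): name is "side" or "top"; returns a dict with "image" (420x560x3 uint8, red, green, blue), "intrinsics" (3x3 intrinsics, pixels), "k1" (the pictures are not rectified: a ray, as slopes to the right and down, at radius r is drawn at 1 + k1 r^2 times it, then the intrinsics apply), "R" (3x3) and "t" (3): a world point X has camera coordinates R X + t. Camera axes: x right, y down, z forward; pixel columns grow to the right and rows downward; lengths in m; the calibration is good to about 2 mm. A picture is of the moment at which its call begins. There is no depth.
- job.close_job(): hands the job in, once; it reports no verdict.
The state is a dict: "time_s": time; "joint_pos": joint angles; "dq": joint speeds; "tau": joint torques, N m; "position": TCP position; "tool_rot": TCP orientation; "ft_force": force on the tool from outside, world axes, zero at the start; "wrist_torque": the same for the moment, N m; "finger_gap": opening from 0.0 (shut) to 1.0 (fully open).
Only numpy, scipy, OpenCV 4.12 (cv2) and the standard library are available. Lean on these libraries where they do the work, as an engineer would, in place of code of your own. Each camera call takes 0.05 s, during which the arm holds its last target.

TASK

Get the four capped containers ready for dispensing: stand them upright on the staging strip in order of body width, one centred on each round pad to within about a centimetre, the narrowest on the pad next to the yellow end block and the widest on the pad next to the grey one. Do not knock the glass beaker over or push it out of its place, and let go of everything at the end.

Things in the scene. Friction and masses are not known exactly. Their poses are not given: they have to be found in the camera images.
- vial_center (a point): narrowest of the four: small white sample vial with a black screw cap, 23 mm diameter, 52 mm tall, 30 g (+-40 %). Stands upright, loose, any yaw; the point is on its axis, half-way up; z axis up.
- orange_bottle_center (a point): second narrowest: small white bottle with an orange screw cap, body 36 mm diameter up to about 50 mm, cap 22 mm, 76 mm tall in all, 40 g (+-40 %). Stands upright, loose, any yaw; the point is on its axis, half-way up; z axis up.
- red_bottle_center (a point): second widest: white bottle with a red screw cap, body 48 mm diameter up to about 75 mm, cap 29 mm, 111 mm tall in all, 150 g (+-40 %). Grip the body 60 to 68 mm up, above its middle: the cap then stays clear of a palm that sits close above the pads. Stands upright, loose, any yaw; the point is on its axis, half-way up; z axis up.
- blue_bottle_center (a point): widest of the four: bottle with a blue screw cap, body 56 mm diameter up to about 75 mm, cap 33 mm, 106 mm tall in all (a little lower than the red-capped one, but wider), 200 g (+-40 %). Grip the body 60 to 68 mm up, above its middle: the cap then stays clear of a palm that sits close above the pads. Stands upright, loose, any yaw; the point is on its axis, half-way up; z axis up.
- pad_a: round black rubber pad with a thin white ring, 66 mm across, 2 mm thick, fixed; first (leftmost) of the four in the row, counted from the robot's left (+y) to its right; the pads are 95 mm apart, centre to centre, on a 6 mm thick aluminium strip. Origin: centre of its underside, 2 mm below its top (top 8 mm above the worktop); y axis along the row, z up
- pad_b: round black rubber pad with a thin white ring, 66 mm across, 2 mm thick, fixed; second of the four in the row, counted from the robot's left (+y) to its right; the pads are 95 mm apart, centre to centre, on a 6 mm thick aluminium strip. Origin: centre of its underside, 2 mm below its top (top 8 mm above the worktop); y axis along the row, z up
- pad_c: round black rubber pad with a thin white ring, 66 mm across, 2 mm thick, fixed; third of the four in the row, counted from the robot's left (+y) to its right; the pads are 95 mm apart, centre to centre, on a 6 mm thick aluminium strip. Origin: centre of its underside, 2 mm below its top (top 8 mm above the worktop); y axis along the row, z up
- pad_d: round black rubber pad with a thin white ring, 66 mm across, 2 mm thick, fixed; fourth (rightmost) of the four in the row, counted from the robot's left (+y) to its right; the pads are 95 mm apart, centre to centre, on a 6 mm thick aluminium strip. Origin: centre of its underside, 2 mm below its top (top 8 mm above the worktop); y axis along the row, z up
- yellow_end: yellow end block, 30 mm along the row, 84 mm across it, 24 mm high, fixed at one end of the strip, 80 mm from the middle of the nearest pad; a like grey block is at the other end. Which end is yellow changes. Origin: centre of its underside, 6 mm above the worktop
- beaker_center (a point): empty clear glass beaker, 53 mm diameter, 69 mm tall, loose, standing among the containers on the worktop; not to be moved (a white petri dish also lies there and plays no part). The point is on its axis, half-way up

How it is judged:
At the end, for the whole second after the job is handed in: Counted from the yellow end block: vial, orange-capped, red-capped, blue-capped, each within 12 mm (horizontally) of the centre of its pad, standing on the pad upright within 0.1 rad, at rest and released (((horizontal distance between yellow_end and pad_a below 0.15 m and horizontal distance between vial_center and pad_a below 0.012 m and horizontal distance between orange_bottle_center and pad_b below 0.012 m and horizontal distance between red_bottle_center and pad_c below 0.012 m and horizontal distance between blue_bottle_center and pad_d below 0.012 m) or (horizontal distance between yellow_end and pad_d below 0.15 m and horizontal distance between vial_center and pad_d below 0.012 m and horizontal distance between orange_bottle_center and pad_c below 0.012 m and horizontal distance between red_bottle_center and pad_b below 0.012 m and horizontal distance between blue_bottle_center and pad_a below 0.012 m)) and angle between each of vial_center, orange_bottle_center, red_bottle_center, blue_bottle_center's own z axis and vertical below 0.1 rad and height (world z) of vial_center between 0.03 and 0.039 m and linear speed of each of vial, orange_bottle, red_bottle, blue_bottle below 0.02 m/s and contact force between each of vial, orange_bottle, red_bottle, blue_bottle and the fingers below 0.05 N and height (world z) of orange_bottle_center between 0.042 and 0.051 m and height (world z) of red_bottle_center between 0.0595 and 0.0685 m and height (world z) of blue_bottle_center between 0.057 and 0.066 m); the robot touches nothing.
It fails at once if the glass beaker is knocked over or pushed more than 30 mm (distance of beaker_center from where it was at the start of the episode above 0.03 m or angle between beaker_center's own z axis and vertical above 0.4 rad).
It also fails if it takes over 112 s, if anything falls off the work surface, if the arm or the gripper's body presses on something with over 40 N, if the wrist force passes 120 N, or if a joint passes its speed limit or range.

## Working session

There is one attempt and no reset: what is moved stays moved. The work goes in short steps, Python scripts to look and compute and a tool call to move; the robot and the scene stay as the last step left them, time stands still between calls to the robot, and variables do not carry over. Pictures are saved under pics/ and viewed, and the job is handed in when it is done.

Besides the shell and the picture viewer there is one more tool, called after "Call:" as name(argument=value, ...) on one line, values as JSON. drive_tool: Moves the arm, as the interface text tells. Its arguments: {"type":"object","properties":{"steps":{"type":"array","items":{"type":"array","items":{"type":"array","items":{"type":"number"}}}}},"required":["steps"]}

```bash
ls; mkdir -p pics; cat > h.py <<'E'
import numpy as np, cv2
from plant import monitor, vision, job
def snap(n,f):
    s=vision.snapshot(n); cv2.imwrite('pics/'+f,s['image'][:,:,::-1]); return s
def ray(s,u,v):
    K=np.array(s['intrinsics']);k=s['k1'];R=np.array(s['R']);t=np.array(s['t'])
    p=cv2.undistortPoints(np.array([[[u,v]]],float),K,np.array([k,0,0,0,0.]))[0,0]
    return -R.T@t, R.T@np.array([p[0],p[1],1])
def onz(s,u,v,z):
    o,d=ray(s,u,v); return o+d*(z-o[2])/d[2]
def proj(s,X):
    return cv2.projectPoints(np.array(X,float).reshape(-1,1,3),cv2.Rodrigues(np.array(s['R']))[0],np.array(s['t']),np.array(s['intrinsics']),np.array([s['k1'],0,0,0,0.]))[0][:,0]
E
python3 - <<'E'
from h import *
for n in('top','side'):
    s=snap(n,n+'0.png'); print(s['intrinsics'],s['k1'],-np.array(s['R']).T@s['t'],s['R'])
print(monitor.get_obs())
E
```

```text
pics
[[498.10820184   0.         277.17310611]
 [  0.         498.10820184 211.01707254]
 [  0.           0.           1.        ]] -0.10938244670596807 [0.35876249 0.00680403 1.04912448] [[ 0.00759674 -0.99991007  0.01105201]
 [-0.98386971 -0.00944934 -0.1786368 ]
 [ 0.17872517 -0.00951668 -0.98385301]]
[[433.43918465   0.         282.97580528]
 [  0.         433.43918465 210.73355086]
 [  0.           0.           1.        ]] -0.13250696007409102 [ 0.48386642 -0.66899684  0.65841478] [[ 0.99856195 -0.05261014 -0.01030585]
 [-0.04270778 -0.66445561 -0.74610642]
 [ 0.03240498  0.74547362 -0.66574695]]
{'time_s': 0.1, 'joint_pos': array([ 1.08890583,  0.47770626,  0.02235588,  1.55627377, -0.01151356,
        1.10931939, -0.08310252]), 'dq': array([-0.00050433, -0.00159797, -0.00080153, -0.00317301,  0.00078804,
       -0.00180757,  0.00053931]), 'tau': array([ 4.22085708e-03, -5.84090960e+01,  1.54007848e+00, -2.73313057e+01,
       -5.41877432e-02,  1.31413329e-02,  1.66269081e-05]), 'position': array([ 0.24639799, -0.6281787 ,  0.40381976]), 'tool_rot': array([-3.08538339e+00, -5.83453496e-01,  6.25044840e-04]), 'ft_force': array([-0.56904435,  0.28365509, -0.75195653]), 'wrist_torque': array([ 0.00868175,  0.00105752, -0.01180266]), 'finger_gap': 1.0017157662370921}
```

View pics/top0.png

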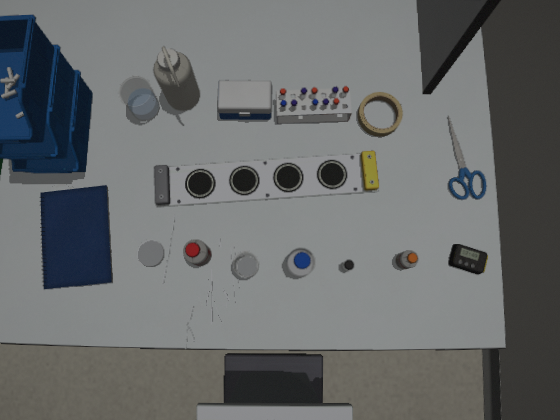

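View pics/side0.png

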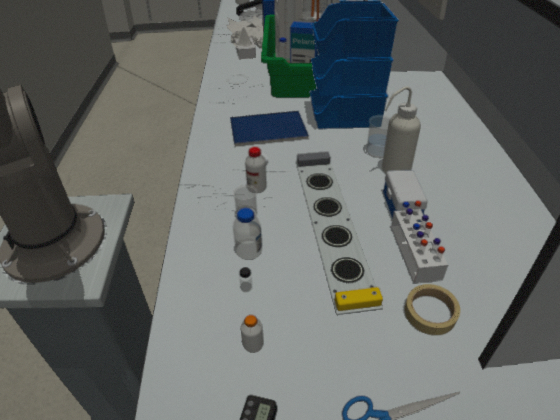

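The top view shows the row's grey block at (162,185) and the yellow one at (370,170), so pad_d, nearest yellow, takes the vial and pad_a takes the blue bottle. Caps in the top view: red (193,250), blue (302,261), black vial (349,265), orange (412,258). The beaker is at (245,265), between red and blue. The disc at (151,254) looks like the petri dish. Next I measure all of these.

```bash
cat > m.py <<'E'
from h import *
def blobs(s,f,amin=15):
    hsv=cv2.cvtColor(s['image'],cv2.COLOR_RGB2HSV); m=f(hsv).astype(np.uint8)
    n,l,st,c=cv2.connectedComponentsWithStats(m)
    return [(c[i],st[i]) for i in range(1,n) if st[i,4]>=amin]
C={'red':(lambda h:((h[...,0]<5)|(h[...,0]>174))&(h[...,1]>150)&(h[...,2]>70),.111),
'blue':(lambda h:(h[...,0]>105)&(h[...,0]<125)&(h[...,1]>170)&(h[...,2]>110),.106),
'orange':(lambda h:(h[...,0]>=6)&(h[...,0]<17)&(h[...,1]>150)&(h[...,2]>110),.076),
'black':(lambda h:(h[...,2]<60),.052)}
def tri(a,b):
    (o1,d1),(o2,d2)=a,b; d1=d1/np.linalg.norm(d1);d2=d2/np.linalg.norm(d2)
    k=np.linalg.lstsq(np.c_[d1,-d2],o2-o1,rcond=None)[0]
    p,q=o1+k[0]*d1,o2+k[1]*d2; return (p+q)/2,np.linalg.norm(p-q)
E
python3 - <<'E'
from m import *
t=vision.snapshot('top');s=vision.snapshot('side')
for n,(f,z) in C.items():
    for im,nm in((t,'top'),(s,'side')):
        for c,st in blobs(im,f):
            if st[4]<1500: print(n,nm,c.round(1),st,'top-z xy',onz(im,*c,z).round(4)[:2])
E
python3 - <<'E'
from h import *
t=vision.snapshot('top')
x=cv2.resize(t['image'][140:300,130:430],None,fx=2.6,fy=2.6,interpolation=cv2.INTER_CUBIC)
cv2.imwrite('pics/z.png',x[:,:,::-1])
E
```

```text
red top [282.3  91.1] [280  89   5   5  16] top-z xy [ 0.775  -0.0108]
red top [314.   90.1] [312  88   5   5  17] top-z xy [ 0.778  -0.0748]
red top [192.  249.4] [186 243  13  14 147] top-z xy [0.4539 0.1583]
red side [254.3 151.3] [249 147  11  10  82] top-z xy [0.4566 0.1488]
blue top [301.8 260. ] [295 254  14  13 142] top-z xy [ 0.4362 -0.0497]
blue side [301.5  24.4] [292  22  19   6  64] top-z xy [0.64   1.0306]
blue side [244.9 212.9] [238 208  15  10 106] top-z xy [ 0.4379 -0.0519]
orange top [412.4 257.2] [409 253   8   9  56] top-z xy [ 0.4453 -0.2706]
orange side [250.  319.5] [245 315  12  10  81] top-z xy [ 0.4464 -0.2727]
black top [12.3 35. ] [  0  20  28  32 799] top-z xy [0.9418 0.6042]
black top [176.5  65.6] [174  63   6   6  17] top-z xy [0.8593 0.2187]
black top [165.6  68.8] [161  67   9   4  19] top-z xy [0.8517 0.2422]
black top [ 81.6 123.4] [  72   75   20   97 1230] top-z xy [0.7264 0.417 ]
black top [14.  84.7] [ 9 80  9 11 37] top-z xy [0.8186 0.5819]
black top [176.9  97. ] [163  84  30  26 356] top-z xy [0.7859 0.2138]
black top [10.7 96.6] [ 5 94 13 
[... 2949 characters left out ...]
  15 235] top-z xy [0.6081 0.0187]
black side [336.6 235.3] [325 227  24  17 295] top-z xy [ 0.6153 -0.0697]
black side [ 59.3 269.4] [ 13 229  91  55 444] top-z xy [ 0.0792 -0.1304]
black side [344.6 243.1] [335 236  17  11  23] top-z xy [ 0.6278 -0.0918]
black side [347.3 269. ] [335 260  25  19 373] top-z xy [ 0.6225 -0.1577]
black side [244.7 272.3] [240 268  10  10  81] top-z xy [ 0.435  -0.1538]
black side [340.1 278.5] [333 273  17   9  21] top-z xy [ 0.606  -0.1789]
black side [448.5 303.4] [443 295  11  19  77] top-z xy [ 0.7857 -0.2479]
black side [407.  312.8] [405 307   6  13  32] top-z xy [ 0.7079 -0.2609]
black side [258.3 407.7] [240 396  37  24 460] top-z xy [ 0.4562 -0.4076]
```

View pics/z.png

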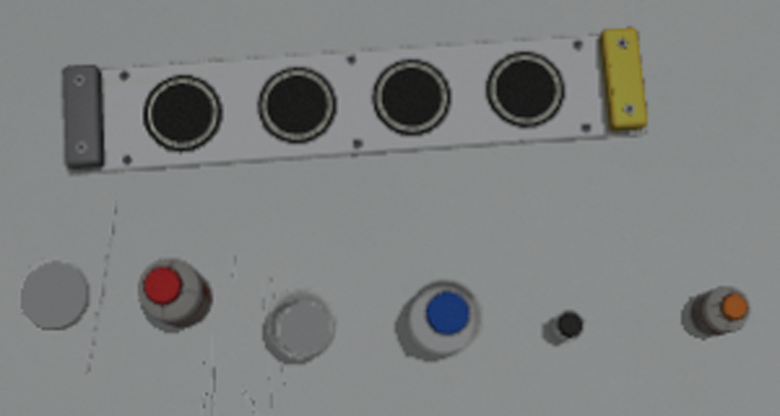

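```bash
python3 - <<'E'
from m import *
t=vision.snapshot('top')
P=np.array([onz(t,u,v,.008)[:2] for u,v in((199.6,182.9),(243.7,179.8),(287.8,176.8),(331.7,173.7))])
print('top pads',P.round(4),np.linalg.norm(np.diff(P,axis=0),axis=1))
s=vision.snapshot('side')
Q=np.array([onz(s,u,v,.008)[:2] for u,v in((319.1,180.7),(327.2,206.1),(336.6,235.3),(347.3,269))]);print('side',Q.round(4),np.linalg.norm(np.diff(Q,axis=0),axis=1))
d=P[0]-P[3];print('row dir deg from y',np.degrees(np.arctan2(-d[0],d[1])))
print('beaker',onz(t,245,265,.035))
for n,a,b in(('red',(192,249.4),(254.3,151.3)),('blue',(301.8,260),(244.9,212.9)),('orange',(412.4,257.2),(250,319.5)),('vial',(348.6,264.5),(244.7,272.3))):
    print(n,tri(ray(t,*a),ray(s,*b)))
E
```

```text
top pads [[ 0.6077  0.1639]
 [ 0.6154  0.0692]
 [ 0.623  -0.0256]
 [ 0.631  -0.1205]] [0.0950396  0.09507811 0.09521838]
side [[ 0.6095  0.1638]
 [ 0.617   0.0687]
 [ 0.6249 -0.0261]
 [ 0.6326 -0.1205]] [0.09537375 0.09513509 0.09464238]
row dir deg from y 4.676463677555381
beaker [0.43090467 0.06150749 0.035     ]
red (array([0.45543132, 0.15956724, 0.10370589]), np.float64(0.0016937219597625982))
blue (array([ 0.43707729, -0.04972344,  0.10385946]), np.float64(0.0013363094725093096))
orange (array([ 0.44583844, -0.27117568,  0.07383784]), np.float64(0.0006346935277396602))
vial (array([ 0.43358113, -0.14789795,  0.04505031]), np.float64(0.001667966136155906))
```

Call:
drive_tool(steps=[[[0.0167, 0.0298, 0, 0, 0, 6.1, -1], [0.0167, 0.0298, 0, 0, 0, 6.1, -1], [0.0167, 0.0298, 0, 0, 0, 6.1, -1], [0.0167, 0.0298, 0, 0, 0, 6.1, -1], [0.0167, 0.0298, 0, 0, 0, 6.1, -1], [0.0167, 0.0298, 0, 0, 0, 6.1, -1], [0.0167, 0.0298, 0, 0, 0, 6.1, -1], [0.0167, 0.0298, 0, 0, 0, 6.1, -1], [0.0167, 0.0298, 0, 0, 0, 6.1, -1], [0.0167, 0.0298, 0, 0, 0, 6.1, -1], [0.0167, 0.0298, 0, 0, 0, 6.1, -1], [0.0167, 0.0298, 0, 0, 0, 6.1, -1], [0, 0, 0, 0, 0, 0, -1], [0, 0, 0, 0, 0, 0, -1], [0, 0, 0, 0, 0, 0, -1]]])

```text
time_s: 2.22
position: [0.4464, -0.2717, 0.4045]
tool_rot: [-2.132, -2.307, 0.001]
ft_force: [0.1, -0.3, 0.8]
finger_gap: 1.001
```

Call:
drive_tool(steps=[[[0, 0.0005, -0.02, 0, 0, 0, -1], [0, 0, -0.02, 0, 0, 0, -1], [0, 0, -0.02, 0, 0, 0, -1], [0, 0, -0.02, 0, 0, 0, -1], [0, 0, -0.02, 0, 0, 0, -1], [0, 0, -0.02, 0, 0, 0, -1], [0, 0, -0.02, 0, 0, 0, -1], [0, 0, -0.02, 0, 0, 0, -1], [0, 0, -0.02, 0, 0, 0, -1], [0, 0, -0.015, 0, 0, 0, -1], [0, 0, -0.0145, 0, 0, 0, -1], [0, 0, 0, 0, 0, 0, -1], [0, 0, 0, 0, 0, 0, -1]]])

```text
time_s: 3.85
position: [0.4471, -0.2704, 0.1955]
tool_rot: [2.13, 2.309, 0.0]
ft_force: [-0.3, 1.0, 0.4]
finger_gap: 0.995
```

```bash
python3 - <<'E'
from h import *
a=vision.snapshot('top')['image'][150:330,300:500];b=vision.snapshot('side')['image'][220:400,150:350]
cv2.imwrite('pics/g1.png',np.hstack([cv2.resize(i,(400,360),interpolation=2) for i in(a,b)])[:,:,::-1])
E
```

```text
(no output)
```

View pics/g1.png

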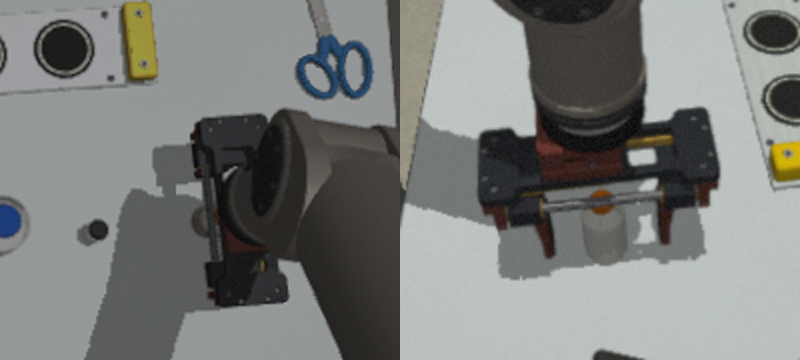

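The jaws straddle the orange bottle along x: in the side crop the cap is at (600,203), between fingers at about (545,240) and (665,225). I'll close and lift.

Call:
drive_tool(steps=[[[0, 0, 0, 0, 0, 0, 1], [0, 0, 0, 0, 0, 0, 1], [0, 0, 0, 0, 0, 0, 1], [0, 0, 0, 0, 0, 0, 1], [0, 0, 0, 0, 0, 0, 1], [0, 0, 0, 0, 0, 0, 1], [0, 0, 0, 0, 0, 0, 1], [0, 0, 0, 0, 0, 0, 1], [0, 0, 0.01, 0, 0, 0, 1], [0, 0, 0.02, 0, 0, 0, 1], [0, 0, 0.02, 0, 0, 0, 1], [0, 0, 0.02, 0, 0, 0, 1], [0, 0, 0.02, 0, 0, 0, 1], [0, 0, 0.02, 0, 0, 0, 1], [0, 0, 0.02, 0, 0, 0, 1], [0, 0, 0, 0, 0, 0, 1]]])

```text
time_s: 5.95
position: [0.4474, -0.2705, 0.327]
tool_rot: [2.128, 2.306, 0.001]
ft_force: [0.3, 0.1, -1.2]
finger_gap: 0.398
```

Call:
drive_tool(steps=[[[0.0147, 0.0204, 0, 0, 0, 0, 1], [0.0147, 0.0204, 0, 0, 0, 0, 1], [0.0147, 0.0204, 0, 0, 0, 0, 1], [0.0147, 0.0204, 0, 0, 0, 0, 1], [0.0147, 0.0204, 0, 0, 0, 0, 1], [0.0147, 0.0204, 0, 0, 0, 0, 1], [0.0147, 0.0204, 0, 0, 0, 0, 1], [0.0147, 0.0204, 0, 0, 0, 0, 1], [0.0147, 0.0204, 0, 0, 0, 0, 1], [0.0147, 0.0204, 0, 0, 0, 0, 1], [0.0147, 0.0204, 0, 0, 0, 0, 1], [0.0147, 0.0204, 0, 0, 0, 0, 1], [0, 0, -0.02, 0, 0, 0, 1], [0, 0, -0.02, 0, 0, 0, 1], [0, 0, -0.02, 0, 0, 0, 1], [0, 0, -0.02, 0, 0, 0, 1], [0, 0, -0.02, 0, 0, 0, 1], [0, 0, 0, 0, 0, 0, 1], [0, 0, 0, 0, 0, 0, 1]]])

```text
time_s: 8.32
position: [0.6236, -0.0254, 0.2255]
tool_rot: [2.13, 2.309, 0.001]
ft_force: [0.1, -0.2, -1.2]
finger_gap: 0.399
```

Call:
drive_tool(steps=[[[0, 0, -0.007, 0, 0, 0, 1], [0, 0, -0.007, 0, 0, 0, 1], [0, 0, -0.004, 0, 0, 0, 1], [0, 0, -0.0025, 0, 0, 0, 1], [0, 0, -0.001, 0, 0, 0, 1], [0, 0, 0, 0, 0, 0, 1], [0, 0, 0, 0, 0, 0, 1]]])

```text
time_s: 9.2
position: [0.6234, -0.0255, 0.2038]
tool_rot: [2.13, 2.309, 0.0]
ft_force: [-0.5, -0.4, 0.0]
finger_gap: 0.398
```

Call:
drive_tool(steps=[[[0, 0, 0, 0, 0, 0, 0], [0, 0, 0, 0, 0, 0, -0.3], [0, 0, 0, 0, 0, 0, -1], [0, 0, 0, 0, 0, 0, -1], [0, 0, 0, 0, 0, 0, -1], [0, 0, 0.02, 0, 0, 0, -1], [0, 0, 0.03, 0, 0, 0, -1], [0, 0, 0.03, 0, 0, 0, -1], [0, 0, 0.03, 0, 0, 0, -1], [-0.02, -0.0127, 0.02, 0, 0, 0, -1], [-0.02, -0.0127, 0, 0, 0, 0, -1], [-0.02, -0.0127, 0, 0, 0, 0, -1], [-0.02, -0.0127, 0, 0, 0, 0, -1], [-0.02, -0.0127, 0, 0, 0, 0, -1], [-0.02, -0.0127, 0, 0, 0, 0, -1], [-0.02, -0.0127, 0, 0, 0, 0, -1], [-0.02, -0.0127, 0, 0, 0, 0, -1], [-0.02, -0.0127, 0, 0, 0, 0, -1], [-0.01, -0.008, 0, 0, 0, 0, -1], [0, 0, 0, 0, 0, 0, -1]]])

```text
time_s: 11.7
position: [0.4331, -0.1482, 0.3344]
tool_rot: [2.131, 2.307, 0.0]
ft_force: [-0.1, -0.1, -0.3]
finger_gap: 0.999
```

```bash
python3 - <<'E'
from m import *
print(monitor.get_obs()['position'])
t=snap('top','top1.png');s=snap('side','side1.png')
for n in('orange','blue','red','black'):
  for im,nm in((t,'top'),(s,'side')):
    for c,st in blobs(im,C[n][0],30):
        p=onz(im,*c,C[n][1]+.008)
        if st[4]<300 and .4<p[0]<.68 and abs(p[1])<.3: print(n,nm,c.round(1),st[4],p.round(4))
E
```

```text
[ 0.43312309 -0.14821086  0.33437648]
orange top [289.2 168.4] 57 [ 0.6211 -0.0259  0.084 ]
orange side [338.3 209.2] 53 [ 0.6224 -0.0282  0.084 ]
blue top [299.  259.4] 91 [ 0.4368 -0.0439  0.114 ]
blue side [246.  210.5] 43 [ 0.4405 -0.0543  0.114 ]
red top [192.1 249.5] 148 [0.4528 0.1568 0.119 ]
red side [255.4 152.2] 60 [0.4596 0.1332 0.119 ]
black top [321.4 177.5] 37 [ 0.6091 -0.0928  0.06  ]
black top [166.4 191.7] 73 [0.5763 0.2233 0.06  ]
black top [286.7 180.9] 139 [ 0.6012 -0.0217  0.06  ]
black top [198.2 187.7] 70 [0.5851 0.1585 0.06  ]
black top [282.7 187.7] 30 [ 0.5867 -0.0137  0.06  ]
black side [313.3 162. ] 135 [0.5941 0.1702 0.06  ]
black side [319.1 180.8] 175 [0.5994 0.0969 0.06  ]
black side [326.4 205.7] 199 [0.6048 0.0111 0.06  ]
black side [337.5 238.5] 88 [ 0.614  -0.0864  0.06  ]
black side [244.8 272.3] 91 [ 0.4357 -0.1604  0.06  ]
```

View pics/side1.png

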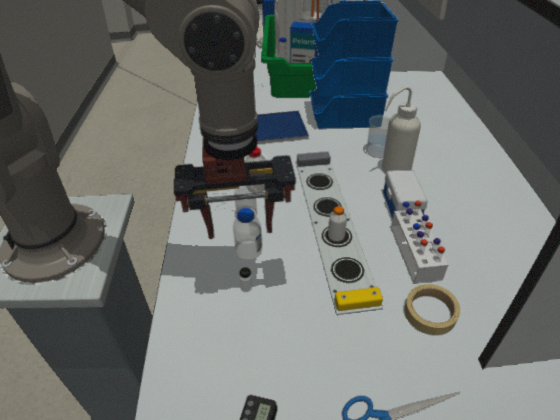

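The orange bottle stands on pad_c, cap at (338,209) in the side view, about 2 mm off centre. The vial is directly below the gripper at (245,272), so it's next.

Call:
drive_tool(steps=[[[0, 0, -0.02, 0, 0, 0, -1], [0, 0, -0.02, 0, 0, 0, -1], [0, 0, -0.02, 0, 0, 0, -1], [0, 0, -0.02, 0, 0, 0, -1], [0, 0, -0.02, 0, 0, 0, -1], [0, 0, -0.02, 0, 0, 0, -1], [0, 0, -0.015, 0, 0, 0, -1], [0, 0, -0.0085, 0, 0, 0, -1], [0, 0, 0, 0, 0, 0, -1], [0, 0, 0, 0, 0, 0, 1], [0, 0, 0, 0, 0, 0, 1], [0, 0, 0, 0, 0, 0, 1], [0, 0, 0, 0, 0, 0, 1], [0, 0, 0, 0, 0, 0, 1], [0, 0, 0, 0, 0, 0, 1], [0, 0, 0, 0, 0, 0, 1], [0, 0, 0, 0, 0, 0, 1], [0, 0, 0, 0, 0, 0, 1]]])

```text
time_s: 14.05
position: [0.4333, -0.1478, 0.1902]
tool_rot: [-2.13, -2.309, 0.0]
ft_force: [0.5, -0.1, 0.4]
finger_gap: 0.257
```

Call:
drive_tool(steps=[[[0, 0, 0.01, 0, 0, 0, 1], [0, 0, 0.02, 0, 0, 0, 1], [0, 0, 0.02, 0, 0, 0, 1], [0, 0, 0.02, 0, 0, 0, 1], [0, 0, 0.02, 0, 0, 0, 1], [0.0249, 0.0034, 0, 0, 0, 0, 1], [0.0249, 0.0034, 0, 0, 0, 0, 1], [0.0249, 0.0034, 0, 0, 0, 0, 1], [0.0249, 0.0034, 0, 0, 0, 0, 1], [0.0249, 0.0034, 0, 0, 0, 0, 1], [0.0249, 0.0034, 0, 0, 0, 0, 1], [0.0249, 0.0034, 0, 0, 0, 0, 1], [0.0249, 0.0034, 0, 0, 0, 0, 1], [0, 0, -0.02, 0, 0, 0, 1], [0, 0, -0.02, 0, 0, 0, 1], [0, 0, -0.02, 0, 0, 0, 1], [0, 0, 0, 0, 0, 0, 1], [0, 0, 0, 0, 0, 0, 1]]])

```text
time_s: 16.3
position: [0.6324, -0.1207, 0.2203]
tool_rot: [-2.13, -2.309, -0.0]
ft_force: [0.7, 0.4, -0.0]
finger_gap: 0.248
```

Call:
drive_tool(steps=[[[0, 0, -0.008, 0, 0, 0, 1], [0, 0, -0.007, 0, 0, 0, 1], [0, 0, -0.004, 0, 0, 0, 1], [0, 0, -0.002, 0, 0, 0, 1], [0, 0, -0.001, 0, 0, 0, 1], [0, 0, 0, 0, 0, 0, 1], [0, 0, 0, 0, 0, 0, 1]]])

```text
time_s: 17.18
position: [0.6326, -0.1206, 0.1983]
tool_rot: [2.13, 2.309, 0.0]
ft_force: [-0.6, 0.4, 0.1]
finger_gap: 0.25
```

Call:
drive_tool(steps=[[[0, 0, 0, 0, 0, 0, 0.3], [0, 0, 0, 0, 0, 0, 0], [0, 0, 0, 0, 0, 0, -1], [0, 0, 0, 0, 0, 0, -1], [0, 0, 0, 0, 0, 0, -1], [0, 0, 0.02, 0, 0, 0, -1], [0, 0, 0.03, 0, 0, 0, -1], [0, 0, 0.03, 0, 0, 0, -1], [0, 0, 0.03, 0, 0, 0, -1], [0, 0, 0.03, 0, 0, 0, -1], [-0.0244, 0.0088, 0, 0, 0, 0, -1], [-0.0244, 0.0088, 0, 0, 0, 0, -1], [-0.0244, 0.0088, 0, 0, 0, 0, -1], [-0.0244, 0.0088, 0, 0, 0, 0, -1], [-0.0244, 0.0088, 0, 0, 0, 0, -1], [-0.0244, 0.0088, 0, 0, 0, 0, -1], [-0.0244, 0.0088, 0, 0, 0, 0, -1], [-0.0244, 0.0088, 0, 0, 0, 0, -1], [0, 0, 0, 0, 0, 0, -1], [0, 0, 0, 0, 0, 0, -1]]])

```text
time_s: 19.68
position: [0.4381, -0.0504, 0.3391]
tool_rot: [2.129, 2.308, 0.002]
ft_force: [0.6, -0.1, -0.3]
finger_gap: 0.997
```

```bash
python3 - <<'E'
from m import *
t=snap('top','top2.png');s=snap('side','side2.png')
for n in('orange','blue','red'):
  for im,nm in((t,'top'),(s,'side')):
    for c,st in blobs(im,C[n][0],30):
        p=onz(im,*c,C[n][1])
        if st[4]<300 and .4<p[0]<.68 and abs(p[1])<.3: print(n,nm,c.round(1),st[4],p.round(4))
E
```

```text
orange top [289.2 168.4] 57 [ 0.6233 -0.0261  0.076 ]
orange side [338.5 209.2] 49 [ 0.6248 -0.0193  0.076 ]
red top [192.1 249.5] 147 [0.4537 0.1581 0.111 ]
red side [254.2 150.1] 57 [0.4564 0.1538 0.111 ]
```

View pics/side2.png

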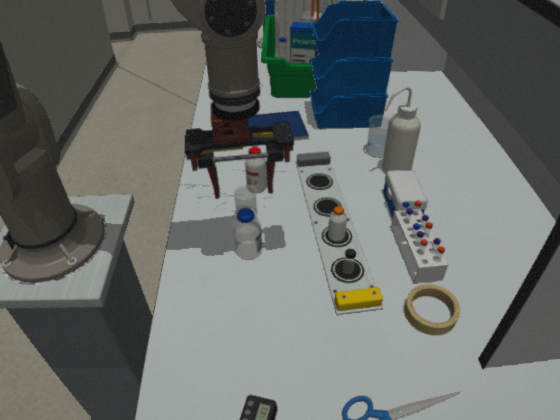

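View pics/top2.png

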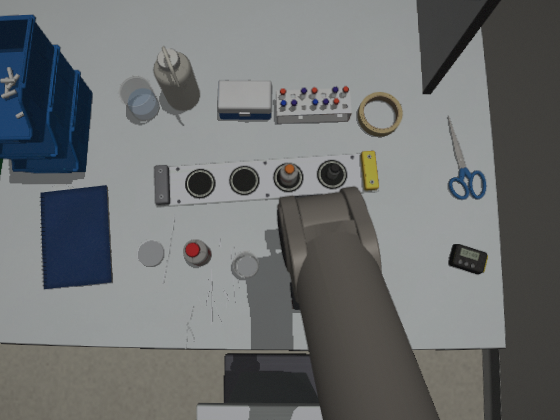

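The vial stands on pad_d, cap at (351,255) in the side view. The gripper is above the blue bottle, cap at (246,215), so I'll grasp it.

Call:
drive_tool(steps=[[[-0.0005, 0.0005, -0.02, 0, 0, 0, -1], [0, 0, -0.02, 0, 0, 0, -1], [0, 0, -0.02, 0, 0, 0, -1], [0, 0, -0.02, 0, 0, 0, -1], [0, 0, -0.02, 0, 0, 0, -1], [0, 0, -0.011, 0, 0, 0, -1], [0, 0, 0, 0, 0, 0, -1], [0, 0, 0, 0, 0, 0, 1], [0, 0, 0, 0, 0, 0, 1], [0, 0, 0, 0, 0, 0, 1], [0, 0, 0, 0, 0, 0, 1], [0, 0, 0, 0, 0, 0, 1], [0, 0, 0, 0, 0, 0, 1], [0, 0, 0, 0, 0, 0, 1]]])

```text
time_s: 21.52
position: [0.4372, -0.0497, 0.2275]
tool_rot: [2.13, 2.308, 0.001]
ft_force: [0.6, -0.6, 5.6]
finger_gap: 0.621
```

Call:
drive_tool(steps=[[[0, 0, 0.01, 0, 0, 0, 1], [0, 0, 0.02, 0, 0, 0, 1], [0, 0, 0.025, 0, 0, 0, 1], [0, 0, 0.025, 0, 0, 0, 1], [0, 0, 0.025, 0, 0, 0, 1], [0, 0, 0.025, 0, 0, 0, 1], [0.0171, 0.0214, 0, 0, 0, 0, 1], [0.0171, 0.0214, 0, 0, 0, 0, 1], [0.0171, 0.0214, 0, 0, 0, 0, 1], [0.0171, 0.0214, 0, 0, 0, 0, 1], [0.0171, 0.0214, 0, 0, 0, 0, 1], [0.0171, 0.0214, 0, 0, 0, 0, 1], [0.0171, 0.0214, 0, 0, 0, 0, 1], [0.0171, 0.0214, 0, 0, 0, 0, 1], [0.0171, 0.0214, 0, 0, 0, 0, 1], [0.0171, 0.0214, 0, 0, 0, 0, 1], [0, 0, 0, 0, 0, 0, 1], [0, 0, -0.02, 0, 0, 0, 1], [0, 0, 0, 0, 0, 0, 1]]])

```text
time_s: 23.9
position: [0.6065, 0.1626, 0.3345]
tool_rot: [-2.13, -2.307, 0.008]
ft_force: [-0.3, -0.9, -2.2]
finger_gap: 0.615
```

Call:
drive_tool(steps=[[[0.001, 0.001, -0.02, 0, 0, 0, 1], [0, 0, -0.02, 0, 0, 0, 1], [0, 0, -0.02, 0, 0, 0, 1], [0, 0, -0.02, 0, 0, 0, 1], [0, 0, -0.01, 0, 0, 0, 1], [0, 0, 0, 0, 0, 0, 1], [0, 0, 0, 0, 0, 0, 1]]])

```text
time_s: 24.78
position: [0.6091, 0.1655, 0.2478]
tool_rot: [2.13, 2.309, 0.002]
ft_force: [-0.5, -0.1, -2.1]
finger_gap: 0.614
```

Call:
drive_tool(steps=[[[0, -0.001, -0.005, 0, 0, 0, 1], [0, 0, -0.003, 0, 0, 0, 1], [0, 0, -0.002, 0, 0, 0, 1], [0, 0, -0.0015, 0, 0, 0, 1], [0, 0, 0, 0, 0, 0, 1], [0, 0, 0, 0, 0, 0, 1]]])

```text
time_s: 25.52
position: [0.6088, 0.1643, 0.2357]
tool_rot: [-2.13, -2.309, -0.0]
ft_force: [1.1, 1.0, -0.8]
finger_gap: 0.612
```

Call:
drive_tool(steps=[[[0, 0, -0.0005, 0, 0, 0, 1], [0, 0, 0, 0, 0, 0, -0.3], [0, 0, 0, 0, 0, 0, -1], [0, 0, 0, 0, 0, 0, -1], [0, 0, 0, 0, 0, 0, -1], [0, 0, 0.015, 0, 0, 0, -1], [0, 0, 0.025, 0, 0, 0, -1], [0, 0, 0.03, 0, 0, 0, -1], [0, 0, 0.03, 0, 0, 0, -1], [0, 0, 0.03, 0, 0, 0, -1], [-0.022, -0.0007, 0, 0, 0, 0, -1], [-0.022, -0.0007, 0, 0, 0, 0, -1], [-0.022, -0.0007, 0, 0, 0, 0, -1], [-0.022, -0.0007, 0, 0, 0, 0, -1], [-0.022, -0.0007, 0, 0, 0, 0, -1], [-0.022, -0.0007, 0, 0, 0, 0, -1], [-0.022, -0.0007, 0, 0, 0, 0, -1], [0, 0, 0, 0, 0, 0, -1], [0, 0, 0, 0, 0, 0, -1]]])

```text
time_s: 27.9
position: [0.4556, 0.1595, 0.3659]
tool_rot: [2.13, 2.308, 0.002]
ft_force: [0.6, 0.3, -0.9]
finger_gap: 1.002
```

```bash
python3 - <<'E'
from m import *
t=snap('top','top3.png');s=snap('side','side3.png')
for n in('orange','blue','red'):
  for im,nm in((t,'top'),(s,'side')):
    for c,st in blobs(im,C[n][0],30):
        p=onz(im,*c,C[n][1]+.008)
        if st[4]<300 and .4<p[0]<.68 and abs(p[1])<.3: print(n,nm,c.round(1),st[4],p.round(4))
E
```

```text
orange top [289.2 168.4] 57 [ 0.6211 -0.0259  0.084 ]
orange side [338.7 209.1] 47 [ 0.6232 -0.0282  0.084 ]
blue top [191.8 170.3] 156 [0.6073 0.1642 0.114 ]
blue side [321.3 144.6] 55 [0.6096 0.1616 0.114 ]
red side [254.4 151.8] 75 [0.4572 0.1351 0.119 ]
```

View pics/side3.png

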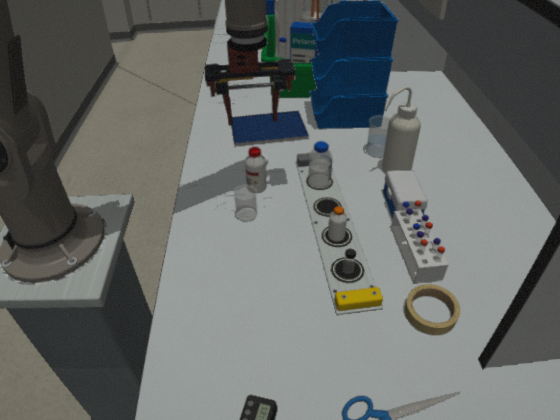

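The blue bottle stands on pad_a, cap at (321,145) in the side view, within about 2 mm. The beaker at (245,205) is still in place. The red bottle is last.

Call:
drive_tool(steps=[[[0, 0, -0.02, 0, 0, 0, -1], [0, 0, -0.02, 0, 0, 0, -1], [0, 0, -0.02, 0, 0, 0, -1], [0, 0, -0.02, 0, 0, 0, -1], [0, 0, -0.02, 0, 0, 0, -1], [0, 0, -0.02, 0, 0, 0, -1], [0, 0, -0.017, 0, 0, 0, -1], [0, 0, 0, 0, 0, 0, -1], [0, 0, 0, 0, 0, 0, -1], [0, 0, 0, 0, 0, 0, 1], [0, 0, 0, 0, 0, 0, 1], [0, 0, 0, 0, 0, 0, 1], [0, 0, 0, 0, 0, 0, 1], [0, 0, 0, 0, 0, 0, 1], [0, 0, 0, 0, 0, 0, 1], [0, 0, 0, 0, 0, 0, 1]]])

```text
time_s: 30.0
position: [0.455, 0.1595, 0.2283]
tool_rot: [2.13, 2.309, 0.001]
ft_force: [2.1, -0.1, 1.0]
finger_gap: 0.534
```

Call:
drive_tool(steps=[[[0, 0, 0.01, 0, 0, 0, 1], [0, 0, 0.02, 0, 0, 0, 1], [0, 0, 0.03, 0, 0, 0, 1], [0, 0, 0.03, 0, 0, 0, 1], [0, 0, 0.03, 0, 0, 0, 1], [0.0161, -0.00905, 0, 0, 0, 0, 1], [0.0161, -0.00905, 0, 0, 0, 0, 1], [0.0161, -0.00905, 0, 0, 0, 0, 1], [0.0161, -0.00905, 0, 0, 0, 0, 1], [0.0161, -0.00905, 0, 0, 0, 0, 1], [0.0161, -0.00905, 0, 0, 0, 0, 1], [0.0161, -0.00905, 0, 0, 0, 0, 1], [0.0161, -0.00905, 0, 0, 0, 0, 1], [0.0161, -0.00905, 0, 0, 0, 0, 1], [0.0161, -0.00905, 0, 0, 0, 0, 1], [0, 0, -0.02, 0, 0, 0, 1], [0, 0, -0.03, 0, 0, 0, 1], [0, 0, -0.03, 0, 0, 0, 1], [0, 0, -0.01, 0, 0, 0, 1], [0, 0, 0, 0, 0, 0, 1]]])

```text
time_s: 32.5
position: [0.6153, 0.0692, 0.2574]
tool_rot: [-2.128, -2.309, 0.002]
ft_force: [1.0, -0.3, -0.9]
finger_gap: 0.534
```

Call:
drive_tool(steps=[[[0, 0, -0.008, 0, 0, 0, 1], [0, 0, -0.007, 0, 0, 0, 1], [0, 0, -0.004, 0, 0, 0, 1], [0, 0, -0.0015, 0, 0, 0, 1], [0, 0, -0.0005, 0, 0, 0, 1], [0, 0, 0, 0, 0, 0, 1], [0, 0, 0, 0, 0, 0, 1]]])

```text
time_s: 33.38
position: [0.6159, 0.0689, 0.2373]
tool_rot: [2.13, 2.309, 0.0]
ft_force: [-0.0, 1.4, -2.4]
finger_gap: 0.533
```

Another 1 mm down, then release and back away.

Call:
drive_tool(steps=[[[0, 0, -0.001, 0, 0, 0, 1], [0, 0, 0, 0, 0, 0, 1], [0, 0, 0, 0, 0, 0, -0.2], [0, 0, 0, 0, 0, 0, -1], [0, 0, 0, 0, 0, 0, -1], [0, 0, 0, 0, 0, 0, -1], [0, 0, 0.015, 0, 0, 0, -1], [0, 0, 0.025, 0, 0, 0, -1], [0, 0, 0.03, 0, 0, 0, -1], [0, 0, 0.03, 0, 0, 0, -1], [0, 0, 0.03, 0, 0, 0, -1], [-0.02, -0.03, 0, 0, 0, 0, -1], [-0.02, -0.03, 0, 0, 0, 0, -1], [-0.02, -0.03, 0, 0, 0, 0, -1], [-0.02, -0.03, 0, 0, 0, 0, -1], [-0.02, -0.03, 0, 0, 0, 0, -1], [-0.02, -0.03, 0, 0, 0, 0, -1], [-0.02, -0.03, 0, 0, 0, 0, -1], [0, -0.03, 0, 0, 0, 0, -1], [0, 0, 0, 0, 0, 0, -1]]])

```text
time_s: 35.88
position: [0.4754, -0.1733, 0.3671]
tool_rot: [2.134, 2.303, -0.0]
ft_force: [0.8, 0.1, 0.8]
finger_gap: 1.002
```

```bash
python3 - <<'E'
from m import *
t=snap('top','top4.png');s=snap('side','side4.png')
for n in C:
  for im,nm in((t,'top'),(s,'side')):
    for c,st in blobs(im,C[n][0],20):
        p=onz(im,*c,C[n][1]+.008)
        if st[4]<300 and .5<p[0]<.68 and abs(p[1])<.3: print(n,nm,c.round(1),st[4],p.round(4))
cv2.imwrite('pics/f.png',cv2.resize(t['image'][130:300,130:400],None,fx=2.5,fy=2.5)[:,:,::-1])
print(monitor.get_obs()['ft_force'])
E
```

```text
red top [241.2 166.9] 138 [0.6137 0.068  0.119 ]
red side [330.9 169.1] 82 [0.6174 0.0594 0.119 ]
blue top [191.7 170.6] 165 [0.6068 0.1642 0.114 ]
blue side [321.8 144.4] 47 [0.611  0.1624 0.114 ]
orange top [289.2 168.4] 57 [ 0.6211 -0.0259  0.084 ]
orange side [338.5 209.2] 49 [ 0.6229 -0.0283  0.084 ]
black top [166.4 191.4] 74 [0.577  0.2234 0.06  ]
black top [286.6 180.9] 140 [ 0.6012 -0.0215  0.06  ]
black top [322.2 181.8] 26 [ 0.6    -0.0943  0.06  ]
black top [199.7 190.6] 65 [0.5791 0.1553 0.06  ]
black top [235.5 187.6] 40 [0.5862 0.0825 0.06  ]
black top [282.7 187.7] 30 [ 0.5867 -0.0137  0.06  ]
black top [243.2 186.7] 94 [0.5881 0.0669 0.06  ]
black side [337.5 238.5] 87 [ 0.614  -0.0863  0.06  ]
black side [350.2 253.7] 73 [ 0.6321 -0.1275  0.06  ]
[-0.16251125  0.2027053  -0.0435791 ]
```

View pics/f.png

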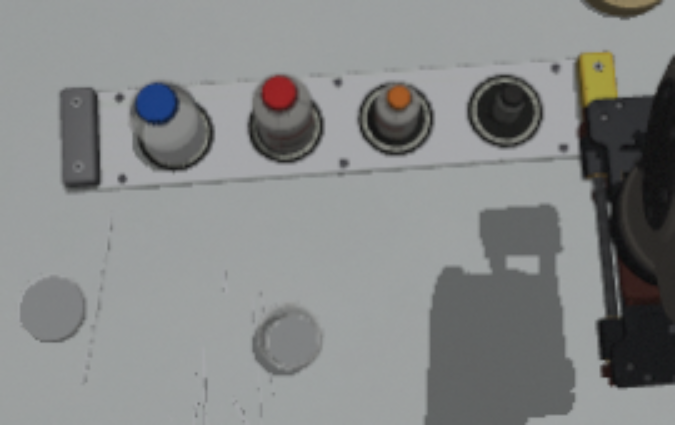

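View pics/side4.png

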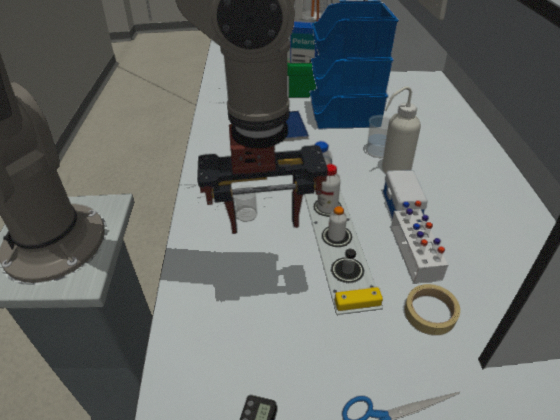

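In the top crop the order from yellow is vial (512,97), orange (399,97), red (279,93), blue (157,103). All four are upright on their pads, the beaker at (290,340) is unmoved, and the gripper is clear. I'm handing the job in.

```bash
python3 -c "
from h import *
t=vision.snapshot('top');print(onz(t,334.8,168.6,.06))
print(job.close_job())"
```

```text
[ 0.62828172 -0.12065937  0.06      ]
the job is handed in; nothing more can be done
None
```

All four containers are upright on the strip in the right order, and I handed the job in after about 36 s of the 112 s allowed. From the yellow block they stand vial on pad_d, orange on pad_c, red on pad_b and blue on pad_a. `job.close_job()` reports no verdict, so success rests on my own camera checks.

- **Centring:** the last top view put every cap within about 4 mm of its pad centre, against the 12 mm limit. The worst was the vial, at about 3.7 mm, from a cap position I read off the picture by eye.
- **Disagreements:** the side view gave the caps about 2–10 mm different from the top view. The red bottle differed most, 9 mm along the row, because its cap's side face pulls the reading. The grip positions at release agree with the top view.
- **Release and force:** the gripper is fully open and well clear of everything. The wrist force read near zero in the last check.
- **Beaker:** it looked unmoved and upright in the last pictures; I checked that by eye and did not re-measure its position.

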